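# Unclip the lid of the larger laundry tub

### The job

Open the larger of the two clear tubs so that it can be filled: pinch the two upright plates at the front of its lid so that the release tab, the plate whose hook clips over the front edge, is pressed in towards the fixed ear; then swing the lid up about its back edge until it stands upright, and let go so that it stays open. Leave the smaller tub alone.

Things in the scene. Friction and masses are not known exactly. Their poses are not given: they have to be found in the camera images.
- tub: Larger clear tub, fixed; 160 mm deep (x), 200 wide (y), 110 high. Origin: centre of underside, z up, x from the clip at the front to the lid's hinge at the back, yaw within 0.35 rad of the robot's x. White lid, top at z = 116 mm. Near its front stand two plates to be pinched along y from above, both at x = -72 to -48 mm, top z = 158: white ear (part of lid) y = 16 to 24, grey tab y = -24 to -16.
- tub_lid (a joint): Lid angle of the larger tub, rad: 0 shut, 1.57 upright, 1.75 stop; positive lifts the front edge. Axis: along the tub's y through (80, 0, 110) mm of tub. Stiff hinge (0.22 N m): the lid (0.13 kg) stays where left. Pinch plates about 28 mm above the lid (fingertips must clear it), keep pinching and carry them along the arc; fingers may keep pointing down, the plates turn between the pads.
- tub_tab (a joint): Travel of the larger tub's grey release tab, m: 0 out, 0.012 at its stop; grows as it slides towards the ear (tub's +y). Spring return, 2.5 N rising to 8 N. Its hook over the lid's front edge holds the lid shut until it is in by about 4 mm The ear does not give, so centre the pinch about 5 mm towards the ear (y = +5 mm); 25 N of grip is ample.
- small_tub: Smaller clear tub of the same make, fixed; 120 mm deep (x), 140 wide (y), 75 high, 123 high with its two plates, lid closed. Origin and axes as for the larger tub. Same lid, ear and tab, to be left alone.

How it is judged:
By the outcome, as a careful person would: the job done as asked, in the order asked, and still so for the second after the job is handed in, with the robot touching nothing.
It also fails if it takes over 38 s, if anything falls off the work surface, if the arm or the gripper's body presses on something with over 40 N, if the wrist force passes 120 N, or if a joint passes its speed limit or range.

### The arm

A 6-joint arm with a two-finger parallel gripper is mounted at the origin on the work surface. World frame = base frame: x ahead of the robot, y to its left, z up, the work surface at z = 0. Lengths are in m, angles in rad, forces in N, time in s.
With the tool pointing down it reaches from about 0.35 to 0.85 m from the base axis. Payload 8.1 kg.
Tool frame: the origin (TCP) lies on the mounting face of the last link; the fingertips stand 186 mm ahead of it and the grasp point (between the pads) lies 167 mm ahead of it (grip_point_offset is the distance from the TCP to the grasp point, in m); z points along the fingers, y is the direction in which the jaws open and shut (so a half turn about z gives the same grasp; the last joint's range is limited). The gripper opens to 93 mm and grips with 3 to 60 N. Pads are 15 mm wide; open, the fingers measure 128 mm over their backs; the gripper's body (75 mm by 188 mm) begins 65 mm behind the grasp point.
Start: joints at [1.091, 0.13, 1.488, -0, 1.523, -0.085], TCP at [0.231, 0.554, 0.405] pointing down, gripper open.
Joint ranges: [-2.96, 2.96], [-0.89, 2.26], [0.02, 2.5], [-1.34, 4.48], [0, 2.73], [-2.66, 2.66]. Speed limits (rad/s): [2.39, 2.39, 2.79, 3.14, 3.14, 3.14].

### API

Orientations are given as a rotation vector (axis times angle).
In Python, from plant import read_state, read_camera, close_job, grip_point_offset gives the robot as it stands.
- The arm moves only by the shell command python3 -m creep 'ROWS' [OPENING] [FORCE]. ROWS is JSON, a list of rows, each a list of 2 entries, a list of its own where there are three numbers: the shift along the tool's x, y, z in cm, then the turn, a rotation vector about the tool's x, y, z in degrees. In form: [[[tx, ty, tz], [rx, ry, rz]], ...]. A call has 1 to 12 rows; each row shifts and turns the commanded pose from where the row before left it, along the tool's axes as they then stand; what a row does not reach is not made up. A row lasts 1/12 s, in which the tool goes at most 41.7 mm and 7.16 degrees, less where a joint would pass 70% of its speed; a pose out of reach is approached as far as the arm can. A call is refused whole if a number of a shift passes 4.17 or a number of a turn 7.16, either way. A call with a gripper value outside its range is refused whole. OPENING is the opening in per cent of the stroke, from 0 (shut) to 100 (fully open), set as the call begins (- or left out, the last holds). The fingers move at their own pace and stop on an object; FORCE is the grip in N (left out, the last holds). Time passes only in rows, so rows that do not move let the fingers close. It gives the time, the measured TCP pose, the force and the opening at its end, in the units of the state.
- read_state(): the state, without advancing time (a new reading comes with each control period).
- read_camera(name): name is "scene" or "top" or "wrist"; returns a dict with "img" (480x640x3 uint8, red, green, blue), "K" (3x3 intrinsics, pixels), "T" (4x4, takes a point from camera to world coordinates). Camera axes: x right, y down, z forward; pixel columns grow to the right and rows downward; lengths in m; the calibration is good to about 2 mm. A picture is of the moment at which its call begins. There is no depth.
- close_job(): hands the job in, once; it reports no verdict.
The state is a dict: "t": time; "q": joint angles; "dq": joint speeds; "joint_torque": joint torques, N m; "tool_pos": TCP position; "orientation": TCP orientation; "force": force on the tool from outside, world axes, zero at the start; "wrist_torque": the same for the moment, N m; "opening": finger opening in m.
Only numpy, scipy, OpenCV 4.12 (cv2) and the standard library are available. Lean on these libraries where they do the work, as an engineer would, in place of code of your own. Each camera call takes 0.05 s, during which the arm holds its last target.

## Working session

There is one attempt and no reset: what is moved stays moved. The work goes in short steps, Python scripts to look and compute and a shell command to move; the robot and the scene stay as the last step left them, time stands still between calls to the robot, and variables do not carry over. Pictures are saved under pics/ and viewed, and the job is handed in when it is done.

```bash
mkdir -p pics; ls; python3 - <<'E'
from plant import read_state, read_camera, grip_point_offset
import cv2
print(read_state(), grip_point_offset)
for n in ["scene","top"]:
    c=read_camera(n); cv2.imwrite(f"pics/{n}0.png",c["img"][:,:,::-1]); print(n,c["K"],c["T"])
E
```

```text
pics
{'t': 0.0, 'q': array([ 1.09060754e+00,  1.31157915e-01,  1.48924566e+00, -1.83197681e-05,
        1.52299664e+00, -8.53828891e-02]), 'dq': array([-9.39052971e-06, -1.23460059e-03,  1.33006583e-03,  6.42183505e-04,
       -3.13780734e-04, -1.95742099e-04]), 'joint_torque': array([-2.68319181e-04, -5.59826124e+01, -4.91785347e+01,  7.66675291e-02,
        3.48923996e-02, -1.87424198e-04]), 'tool_pos': array([0.23064833, 0.55365767, 0.40370755]), 'orientation': array([-6.16042687e-01, -3.08010226e+00,  2.73412115e-03]), 'force': array([-0.56501339, -0.07746542,  0.7207707 ]), 'wrist_torque': array([ 0.02851149, -0.0373181 , -0.0070735 ]), 'opening': 0.09319547534197631} 0.1673
scene [[538.31896554   0.         315.67630902]
 [  0.         538.31896554 244.71358611]
 [  0.           0.           1.        ]] [[-0.48100327  0.7237014  -0.49486578  0.98618371]
 [ 0.87655578  0.38609333 -0.28737069  0.20452229]
 [-0.01690619 -0.5720037  -0.82007679  0.69403622]
 [ 0.          0.          0.          1.        ]]
top [[453.65584402   0.         313.32211512]
 [  0.         453.65584402 241.25423399]
 [  0.           0.           1.        ]] [[-2.26621654e-02 -9.80922197e-01  1.93075295e-01  4.76570330e-01]
 [-9.99660480e-01  1.97496776e-02 -1.69963431e-02 -3.58898381e-04]
 [ 1.28589154e-02 -1.93394916e-01 -9.81036725e-01  7.62040441e-01]
 [ 0.00000000e+00  0.00000000e+00  0.00000000e+00  1.00000000e+00]]
```

View pics/scene0.png

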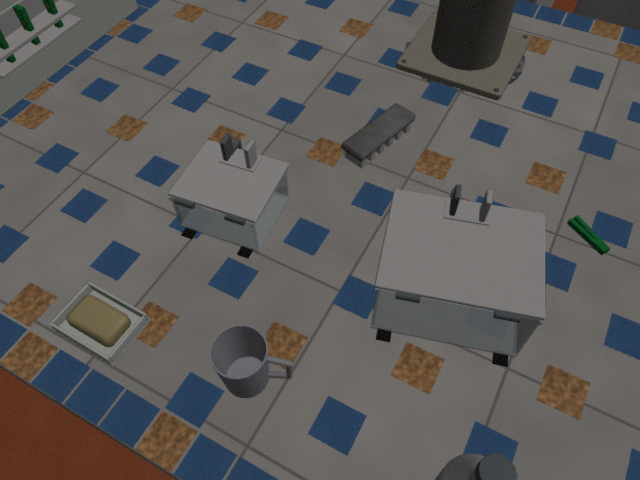

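View pics/top0.png

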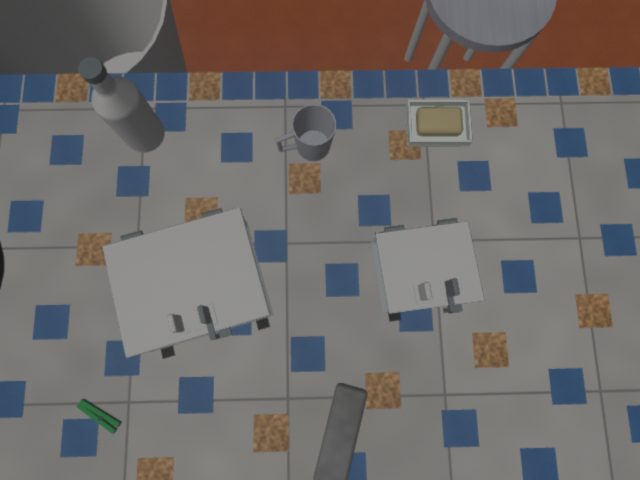

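The scene shows the larger tub at right, with lid corners near (393,191), (546,210), (545,318) and (378,288). In the top view it is at left, with corners near (105,262), (242,210), (268,305) and (128,352), its plates near (175,322) and (207,315). Next I'll measure the lid corners by casting rays at z=0.116.

```bash
cat > h.py <<'E'
import numpy as np, cv2
from plant import read_state, read_camera, grip_point_offset
def ray(c,u,v,z):
    d=c["T"][:3,:3]@np.linalg.solve(c["K"],[u,v,1]);o=c["T"][:3,3]
    return o+d*(z-o[2])/d[2]
def proj(c,p):
    q=c["K"]@(np.linalg.inv(c["T"])@np.append(p,1))[:3]; return q[:2]/q[2]
E
python3 - <<'E'
from h import *
for n,seed in [("top",(180,270)),("scene",(460,255))]:
    c=read_camera(n); im=c["img"]
    hsv=cv2.cvtColor(im,cv2.COLOR_RGB2HSV); print(n,im[seed[1],seed[0]])
    ff=cv2.GaussianBlur(im,(3,3),0); m=np.zeros((482,642),np.uint8)
    cv2.floodFill(ff,m,seed,0,(2,)*3,(2,)*3,4|(255<<8)|cv2.FLOODFILL_MASK_ONLY)
    m=cv2.morphologyEx(m[1:-1,1:-1],cv2.MORPH_OPEN,np.ones((5,5)))
    cn=max(cv2.findContours(m,cv2.RETR_EXTERNAL,cv2.CHAIN_APPROX_NONE)[0],key=cv2.contourArea)
    hull=cv2.convexHull(cn)
    ap=cv2.approxPolyDP(hull,8,True)[:,0]
    print(cv2.contourArea(cn),ap.tolist())
    W=np.array([ray(c,*p,0.116)[:2] for p in hull[:,0].astype(float)])
    r=cv2.minAreaRect((W*1000).astype(np.float32)); print(r); print(cv2.boxPoints(r))
    o=im[:,:,::-1].copy(); cv2.drawContours(o,[cn],-1,(0,0,255),1); cv2.imwrite(f"pics/m_{n}.png",o)
E
```

```text
top [145 144 143]
30995.5 [[238, 210], [266, 314], [126, 400], [26, 401], [0, 379], [5, 250]]
((510.24566650390625, 245.27853393554688), (236.46835327148438, 369.86712646484375), 9.25407600402832)
[[363.81064  408.7916  ]
 [423.29      43.738327]
 [656.68066   81.76547 ]
 [597.2013   446.81873 ]]
scene [126 123 122]
15059.5 [[395, 192], [413, 182], [544, 214], [544, 315], [379, 285]]
((542.6963500976562, 170.96791076660156), (178.47930908203125, 202.11521911621094), 15.19140911102295)
[[430.09354  245.10938 ]
 [483.05667   50.056915]
 [655.2992    96.82645 ]
 [602.33606  291.8789  ]]
```

```bash
python3 - <<'E'
from h import *
c=read_camera("top"); im=c["img"][195:365,90:285,::-1]
cv2.imwrite("pics/zt.png",cv2.resize(im,None,fx=4,fy=3.5,interpolation=cv2.INTER_CUBIC) if 0 else cv2.resize(im,None,fx=3.5,fy=3.5,interpolation=cv2.INTER_CUBIC))
c=read_camera("scene"); im=c["img"][175:330,365:560,::-1]
cv2.imwrite("pics/zs.png",cv2.resize(im,None,fx=3.5,fy=3.5,interpolation=cv2.INTER_CUBIC))
E
```

```text
(no output)
```

View pics/zt.png

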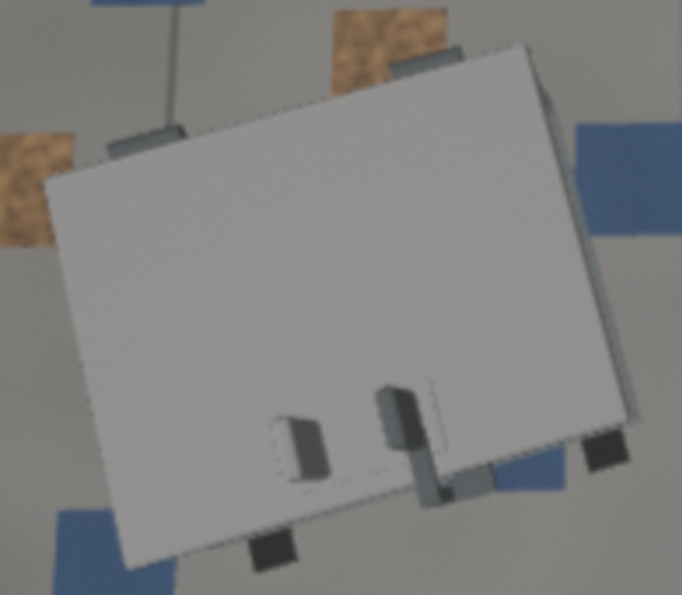

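View pics/zs.png

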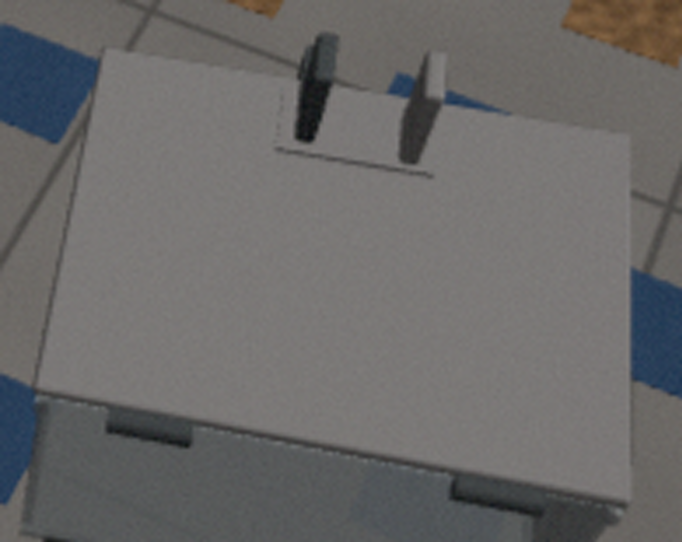

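```bash
python3 - <<'E'
from h import *
t=read_camera("top"); s=read_camera("scene")
Z=dict(top=(t,90,195,[(46,182),(524,45),(629,420),(128,569)],dict(ear=(286,449),tab=(392,418))),
 scene=(s,365,175,[(37,390),(629,500),(630,133),(105,49)],dict(ear=(433,75),tab=(327,58))))
for n,(c,ox,oy,P,pl) in Z.items():
    f=lambda p:(ox+(p[0]+.5)/3.5-.5,oy+(p[1]+.5)/3.5-.5)
    W=np.array([ray(c,*f(p),.116)[:2] for p in P])*1000
    print(n,W.round(1).tolist(),"mid",W.mean(0), "sides",np.linalg.norm(W-np.roll(W,-1,0),axis=1).round(1))
    r=np.roll(W,-1,0)-W; print(np.degrees(np.arctan2(r[:,1],r[:,0])).round(2))
    for k,p in pl.items(): print(k,(ray(c,*f(p),.158)*1000).round(1))
E
```

```text
top [[601.9, 291.7], [656.5, 96.0], [499.9, 52.6], [446.4, 249.4]] mid [551.17625502 172.40575022] sides [203.1 162.5 203.9 161.1]
[ -74.42 -164.5   105.2    15.22]
ear [490.5 177.  158. ]
tab [501.1 137.8 158. ]
scene [[657.4, 97.2], [601.9, 292.2], [445.0, 250.0], [500.7, 53.8]] mid [551.27571049 173.29791165] sides [202.7 162.5 204.  162.6]
[ 105.89 -164.96  -74.17   15.49]
ear [491.2 176.1 158. ]
tab [501.6 139.  158. ]
```

```bash
cat > g.py <<'E'
from h import *
from scipy.spatial.transform import Rotation as R
YAW=np.radians(15.2); C=np.array([.5518,.1732]) # tub centre, blended with plates
def world(x,y,z):  # mm tub
    c,s=np.cos(YAW),np.sin(YAW); return np.array([C[0]+(c*x-s*y)/1e3,C[1]+(s*x+c*y)/1e3,z/1e3])
def report(target_grip):
    s=read_state(); r=R.from_rotvec(s["orientation"]); M=r.as_matrix()
    print("t",s["t"],"pos",s["tool_pos"].round(4),"q",s["q"].round(2),"F",s["force"].round(1),"open",round(s["opening"],4))
    # desired: z down, tool y at yaw+90
    y=np.array([-np.sin(YAW),np.cos(YAW),0]); z=np.array([0,0,-1.]); x=np.cross(y,z)
    D=np.stack([x,y,z],1)
    print("turn in tool axes deg",np.degrees(R.from_matrix(M.T@D).as_rotvec()).round(2))
    g=s["tool_pos"]+M[:,2]*grip_point_offset
    print("grip",g.round(4),"shift in tool cm",(M.T@(target_grip-g)*100).round(2),"in desired axes",(D.T@(target_grip-g)*100).round(2))
E
python3 - <<'E'
from g import *
print(world(-60,20,158),world(-60,-20,158),world(-60,5,144))
report(world(-60,5,205))
t=read_camera("top")
for p in [(150,148),(93,70)]: print([ray(t,*p,z).round(3) for z in (0,.1,.2,.3)])
s=read_camera("scene"); print([ray(s,495,470,z).round(3) for z in (.1,.2,.3)])
E
```

```text
[0.48865523 0.17676898 0.158     ] [0.49914279 0.13816832 0.158     ] [0.49258806 0.16229373 0.144     ]
t 0.4 pos [0.2307 0.5538 0.4046] q [ 1.09  0.13  1.49 -0.    1.52 -0.09] F [-0.5 -0.  -0.6] open 0.0935
turn in tool axes deg [-1.000e-02 -1.000e-02 -3.782e+01]
grip [0.2307 0.5538 0.2373] shift in tool cm [-39.23 -26.06   3.23] in desired axes [-15.01 -44.65   3.23]
[array([0.801, 0.273, 0.   ]), array([0.759, 0.237, 0.1  ]), array([0.716, 0.201, 0.2  ]), array([0.673, 0.165, 0.3  ])]
[array([0.955, 0.384, 0.   ]), array([0.892, 0.333, 0.1  ]), array([0.83 , 0.283, 0.2  ]), array([0.767, 0.233, 0.3  ])]
[array([0.79 , 0.297, 0.1  ]), array([0.823, 0.282, 0.2  ]), array([0.856, 0.266, 0.3  ])]
```

```bash
python3 -m creep '[[[0,0,0],[0,0,-6.3]],[[0,0,0],[0,0,-6.3]],[[0,0,0],[0,0,-6.3]],[[0,0,0],[0,0,-6.3]],[[0,0,0],[0,0,-6.3]],[[0,0,0],[0,0,-6.3]]]' 100
python3 -m creep '[[[-1.25,-3.72,0],[0,0,0]],[[-1.25,-3.72,0],[0,0,0]],[[-1.25,-3.72,0],[0,0,0]],[[-1.25,-3.72,0],[0,0,0]],[[-1.25,-3.72,0],[0,0,0]],[[-1.25,-3.72,0],[0,0,0]],[[-1.25,-3.72,0],[0,0,0]],[[-1.25,-3.72,0],[0,0,0]],[[-1.25,-3.72,0],[0,0,0]],[[-1.25,-3.72,0],[0,0,0]],[[-1.25,-3.72,0],[0,0,0]],[[-1.25,-3.72,0],[0,0,0]]]'
python3 -m creep '[[[0,0,0.5],[0,0,0]],[[0,0,0],[0,0,0]]]'
python3 - <<'E'
from g import *
report(world(-60,5,144))
c=read_camera("wrist"); cv2.imwrite("pics/w1.png",c["img"][:,:,::-1])
for k in [(-60,20,158),(-60,-20,158),(-80,100,116),(-80,-100,116)]: print(k,proj(c,world(*k)).round(0))
E
```

```text
t: 1.0
tool_pos: [0.2307, 0.5538, 0.4048]
orientation: [-0.424, 3.113, 0.0]
force: [-0.0, -0.4, -0.0]
opening: 0.0931
t: 2.0
tool_pos: [0.4931, 0.1605, 0.4051]
orientation: [-0.415, 3.113, 0.0]
force: [0.7, 1.3, -1.1]
opening: 0.0931
t: 2.17
tool_pos: [0.4931, 0.1605, 0.399]
orientation: [0.408, -3.114, 0.0]
force: [-0.2, 0.1, -0.8]
opening: 0.093
t 2.1667 pos [0.4931 0.1605 0.399 ] q [ 0.22 -0.09  1.72  0.    1.51 -1.62] F [-0.2  0.1 -0.8] open 0.093
turn in tool axes deg [ 0.   -0.06 -0.26]
grip [0.4929 0.1605 0.2317] shift in tool cm [-0.03  0.19  8.77] in desired axes [-0.02  0.19  8.77]
(-60, 20, 158) [341. 263.]
(-60, -20, 158) [272. 263.]
(-80, 100, 116) [457. 214.]
(-80, -100, 116) [158. 216.]
```

View pics/w1.png

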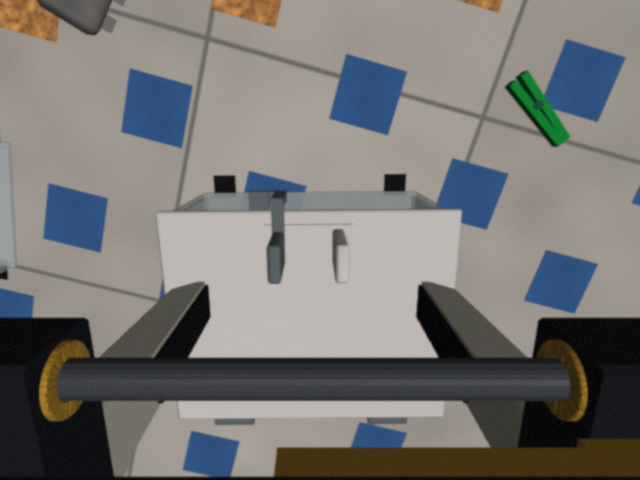

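The wrist view puts the tab at about (274,258), the ear at (342,257) and the lid's front corners at (158,211) and (461,210). My model predicts all four to within a few pixels, so I'll descend.

```bash
python3 -m creep '[[[0,0.06,1.5],[0,0,-0.2]],[[0,0.06,1.5],[0,0,0]],[[0,0.06,1.5],[0,0,0]],[[0,0,1.5],[0,0,0]],[[0,0,1.5],[0,0,0]],[[0,0,1.2],[0,0,0]],[[0,0,0],[0,0,0]],[[0,0,0],[0,0,0]]]'
python3 - <<'E'
from g import *
report(world(-60,5,144))
c=read_camera("wrist"); cv2.imwrite("pics/w2.png",c["img"][:,:,::-1])
c=read_camera("scene"); cv2.imwrite("pics/s2.png",cv2.resize(c["img"][130:350,340:580,::-1],None,fx=2.5,fy=2.5))
E
```

```text
t: 2.88
tool_pos: [0.4913, 0.1649, 0.3124]
orientation: [0.422, -3.112, -0.0]
force: [0.0, -0.0, 0.2]
opening: 0.0933
t 2.8833 pos [0.4913 0.1649 0.3124] q [ 0.22 -0.03  1.82  0.    1.35 -1.62] F [ 0.  -0.   0.2] open 0.0933
turn in tool axes deg [ 0.01 -0.08  0.26]
grip [0.491  0.1649 0.1451] shift in tool cm [-0.08 -0.29  0.11] in desired axes [-0.08 -0.29  0.11]
```

View pics/w2.png

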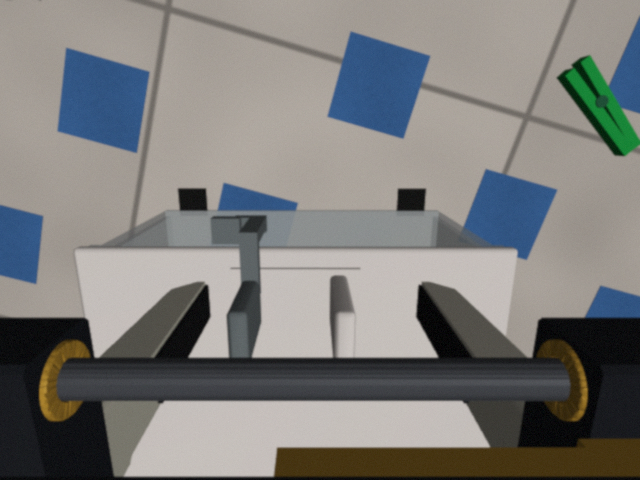

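View pics/s2.png

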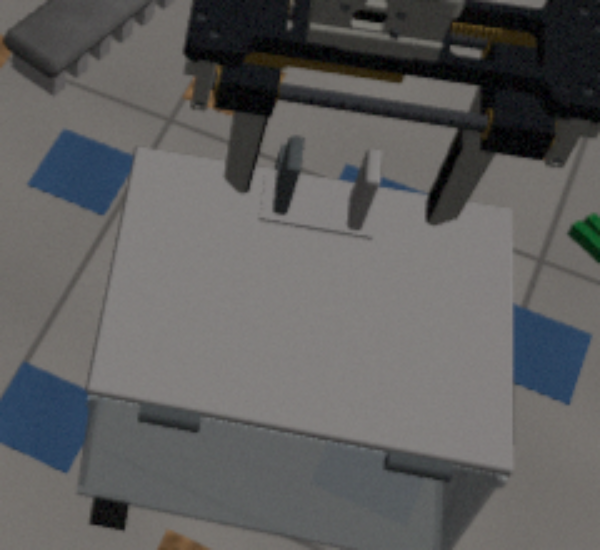

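```bash
python3 -m creep '[[[-0.05,-0.27,0.1],[0,0,0.2]],[[0,0,0],[0,0,0]],[[0,0,0],[0,0,0]],[[0,0,0],[0,0,0]]]'
python3 - <<'E'
from g import *
report(world(-60,5,144))
E
python3 -m creep '[[[0,0,0],[0,0,0]],[[0,0,0],[0,0,0]],[[0,0,0],[0,0,0]],[[0,0,0],[0,0,0]],[[0,0,0],[0,0,0]],[[0,0,0],[0,0,0]]]' 30 25
python3 -m creep '[[[0,0,0],[0,0,0]],[[0,0,0],[0,0,0]],[[0,0,0],[0,0,0]],[[0,0,0],[0,0,0]],[[0,0,0],[0,0,0]],[[0,0,0],[0,0,0]]]'
python3 - <<'E'
from g import *
report(world(-60,5,144))
c=read_camera("wrist"); cv2.imwrite("pics/w3.png",c["img"][:,:,::-1])
c=read_camera("scene"); cv2.imwrite("pics/s3.png",cv2.resize(c["img"][130:350,340:580,::-1],None,fx=2.5,fy=2.5))
E
```

```text
t: 3.32
tool_pos: [0.4933, 0.1615, 0.3122]
orientation: [-0.414, 3.113, 0.0]
force: [-0.6, -0.3, -0.3]
opening: 0.0929
t 3.3167 pos [0.4933 0.1615 0.3122] q [ 0.22 -0.03  1.82 -0.    1.35 -1.62] F [-0.6 -0.3 -0.3] open 0.0929
turn in tool axes deg [-0.    0.04 -0.04]
grip [0.4935 0.1615 0.1449] shift in tool cm [0.06 0.1  0.09] in desired axes [0.06 0.1  0.09]
t: 3.82
tool_pos: [0.4931, 0.1616, 0.3117]
orientation: [0.415, -3.114, 0.0]
force: [0.2, -1.3, 0.0]
opening: 0.0578
t: 4.32
tool_pos: [0.4926, 0.1629, 0.3116]
orientation: [0.416, -3.113, -0.005]
force: [-2.7, 7.4, 0.2]
opening: 0.0346
t 4.3167 pos [0.4926 0.1629 0.3116] q [ 0.22 -0.02  1.82  0.    1.35 -1.62] F [-2.7  7.4  0.2] open 0.0346
turn in tool axes deg [ 0.19 -0.02  0.01]
grip [0.4924 0.1634 0.1443] shift in tool cm [ 0.02 -0.11  0.03] in desired axes [ 0.02 -0.11  0.03]
```

View pics/w3.png

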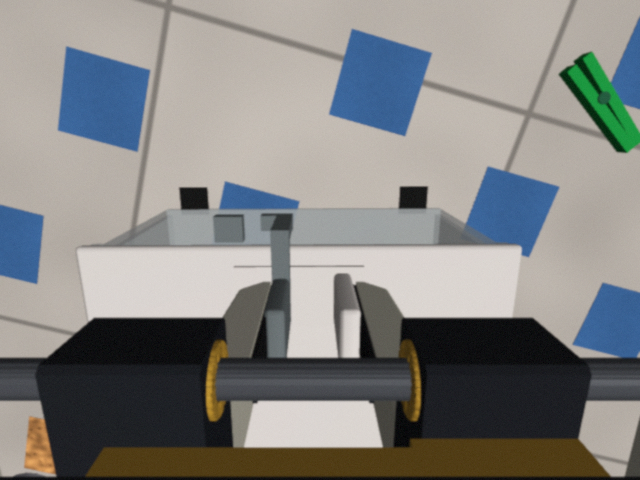

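View pics/s3.png

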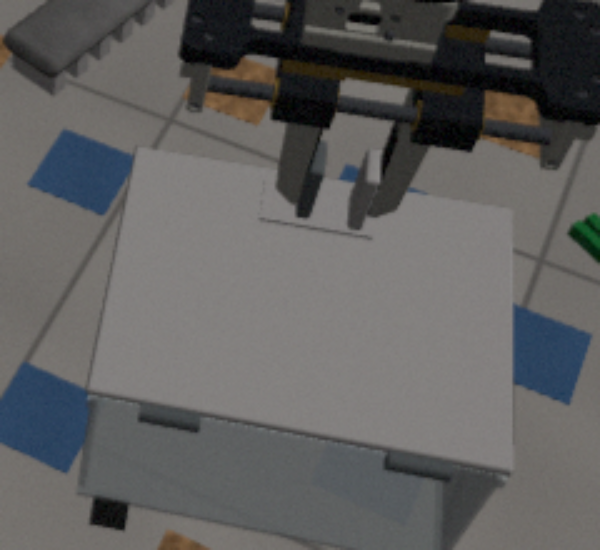

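```bash
python3 - <<'E'
from g import *
r=np.hypot(140,34.3); p0=np.arctan2(34.3,140); a=p0+np.radians(np.arange(25)*3.75)
X=80-r*np.cos(a); Z=110+r*np.sin(a)
print(np.c_[np.round(-np.diff(X)/10,2),np.round(-np.diff(Z)/10,2)].tolist())
E
```

```text
[[-0.25, -0.91], [-0.31, -0.89], [-0.37, -0.87], [-0.43, -0.84], [-0.48, -0.81], [-0.53, -0.78], [-0.58, -0.74], [-0.63, -0.7], [-0.67, -0.66], [-0.72, -0.61], [-0.75, -0.57], [-0.79, -0.52], [-0.82, -0.46], [-0.85, -0.41], [-0.88, -0.35], [-0.9, -0.29], [-0.91, -0.23], [-0.93, -0.17], [-0.94, -0.11], [-0.94, -0.05], [-0.94, 0.01], [-0.94, 0.07], [-0.93, 0.13], [-0.92, 0.19]]
```

```bash
python3 -m creep '[[[-0.25,0,-0.91],[0,0,0]],[[-0.31,0,-0.89],[0,0,0]],[[-0.37,0,-0.87],[0,0,0]],[[-0.43,0,-0.84],[0,0,0]],[[-0.48,0,-0.81],[0,0,0]],[[-0.53,0,-0.78],[0,0,0]],[[0,0,0],[0,0,0]]]'
python3 - <<'E'
from g import *
r=np.hypot(140,34.3); a=np.arctan2(34.3,140)+np.radians(22.5)
report(world(80-r*np.cos(a),5,110+r*np.sin(a)))
c=read_camera("scene"); cv2.imwrite("pics/s4.png",cv2.resize(c["img"][130:350,340:580,::-1],None,fx=2.5,fy=2.5))
E
```

```text
t: 5.0
tool_pos: [0.5157, 0.1693, 0.3634]
orientation: [0.417, -3.112, -0.005]
force: [-6.2, 6.5, 1.9]
opening: 0.0347
t 5.0 pos [0.5157 0.1693 0.3634] q [ 0.22 -0.    1.7   0.    1.44 -1.62] F [-6.2  6.5  1.9] open 0.0347
turn in tool axes deg [ 0.19 -0.08  0.05]
grip [0.5153 0.1698 0.1961] shift in tool cm [ 0.01 -0.12  0.08] in desired axes [ 0.01 -0.12  0.08]
```

View pics/s4.png

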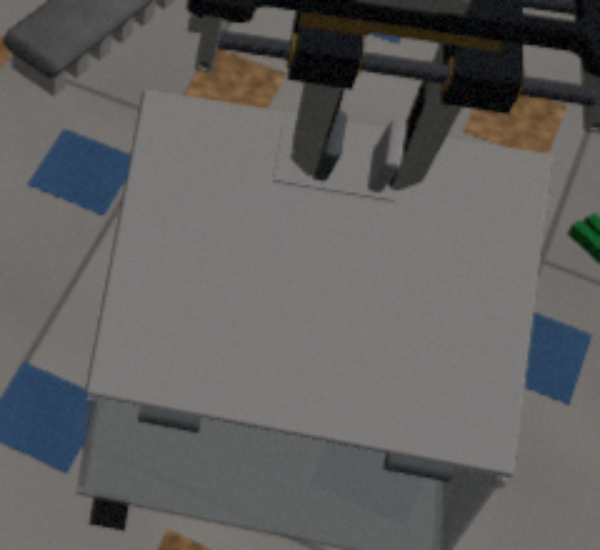

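The lid is rising cleanly. Its front corner has moved from (135,148) to (145,92) in this view, and both plates are still held. I'll carry on along the arc.

```bash
python3 -m creep '[[[-0.58,0,-0.74],[0,0,0]],[[-0.63,0,-0.70],[0,0,0]],[[-0.67,0,-0.66],[0,0,0]],[[-0.72,0,-0.61],[0,0,0]],[[-0.75,0,-0.57],[0,0,0]],[[-0.79,0,-0.52],[0,0,0]],[[-0.82,0,-0.46],[0,0,0]],[[-0.85,0,-0.41],[0,0,0]],[[-0.88,0,-0.35],[0,0,0]],[[0,0,0],[0,0,0]]]'
python3 - <<'E'
from g import *
r=np.hypot(140,34.3); a=np.arctan2(34.3,140)+np.radians(56.25)
report(world(80-r*np.cos(a),5,110+r*np.sin(a)))
E
python3 -m creep '[[[-0.90,0,-0.29],[0,0,0]],[[-0.91,0,-0.23],[0,0,0]],[[-0.93,0,-0.17],[0,0,0]],[[-0.94,0,-0.11],[0,0,0]],[[-0.94,0,-0.05],[0,0,0]],[[-0.94,0,0.01],[0,0,0]],[[-0.94,0,0.07],[0,0,0]],[[-0.93,0,0.13],[0,0,0]],[[-0.92,0,0.19],[0,0,0]],[[0,0,0],[0,0,0]],[[0,0,0],[0,0,0]],[[0,0,0],[0,0,0]]]'
python3 - <<'E'
from g import *
r=np.hypot(140,34.3); a=np.arctan2(34.3,140)+np.radians(90)
report(world(80-r*np.cos(a),5,110+r*np.sin(a)))
for n in("scene","top","wrist"):
    c=read_camera(n); cv2.imwrite(f"pics/{n}5.png",c["img"][:,:,::-1])
E
```

```text
t: 5.88
tool_pos: [0.5807, 0.1872, 0.413]
orientation: [0.417, -3.112, -0.005]
force: [-2.6, 6.9, 2.2]
opening: 0.035
t 5.8833 pos [0.5807 0.1872 0.413 ] q [ 0.23  0.15  1.45  0.    1.54 -1.61] F [-2.6  6.9  2.2] open 0.035
turn in tool axes deg [ 0.2  -0.05  0.07]
grip [0.5804 0.1877 0.2457] shift in tool cm [ 0.06 -0.15  0.03] in desired axes [ 0.06 -0.15  0.03]
t: 6.88
tool_pos: [0.661, 0.2093, 0.4181]
orientation: [-0.418, 3.112, 0.006]
force: [-0.2, 8.5, 2.2]
opening: 0.0345
t 6.8833 pos [0.661  0.2093 0.4181] q [ 0.23  0.38  1.17  0.    1.59 -1.61] F [-0.2  8.5  2.2] open 0.0345
turn in tool axes deg [0.2 0.1 0.1]
grip [0.6612 0.21   0.2508] shift in tool cm [ 0.09 -0.18  0.08] in desired axes [ 0.09 -0.18  0.08]
```

View pics/scene5.png

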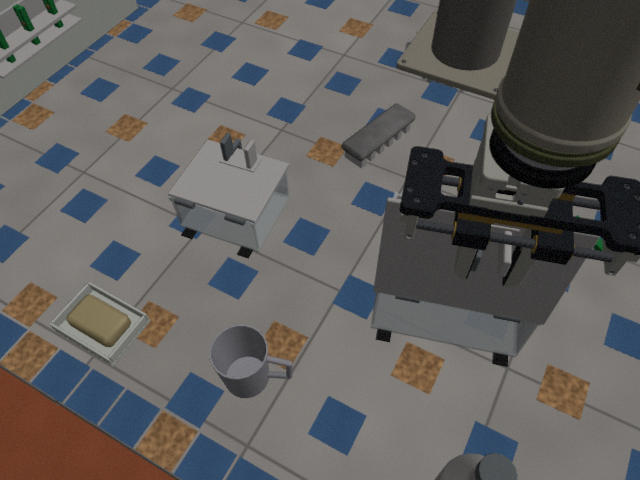

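View pics/top5.png

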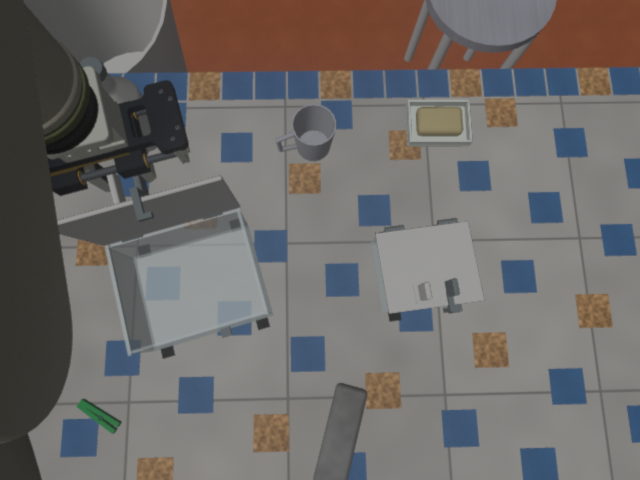

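View pics/wrist5.png

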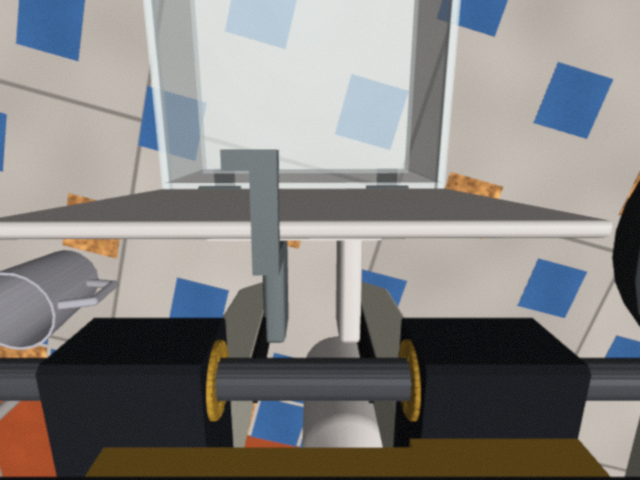

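```bash
cat >> g.py <<'E'
def tubxz(c,u,v,y):
    d=c["T"][:3,:3]@np.linalg.solve(c["K"],[u,v,1]);o=c["T"][:3,3]
    n=np.array([-np.sin(YAW),np.cos(YAW),0]); k=(y/1e3-n@(o-np.append(C,0)))/(n@d); p=o+k*d
    e=np.array([np.cos(YAW),np.sin(YAW),0]); return (p-np.append(C,0))@e*1e3,p[2]*1e3
E
python3 - <<'E'
from g import *
t=read_camera("top");s=read_camera("scene");w=read_camera("wrist")
cv2.imwrite("pics/zt6.png",cv2.resize(t["img"][165:265,150:290,::-1],None,fx=5,fy=5,interpolation=cv2.INTER_CUBIC))
cv2.imwrite("pics/zs6.png",cv2.resize(s["img"][170:310,360:460,::-1],None,fx=4,fy=4,interpolation=cv2.INTER_CUBIC))
E
```

```text
(no output)
```

View pics/zt6.png

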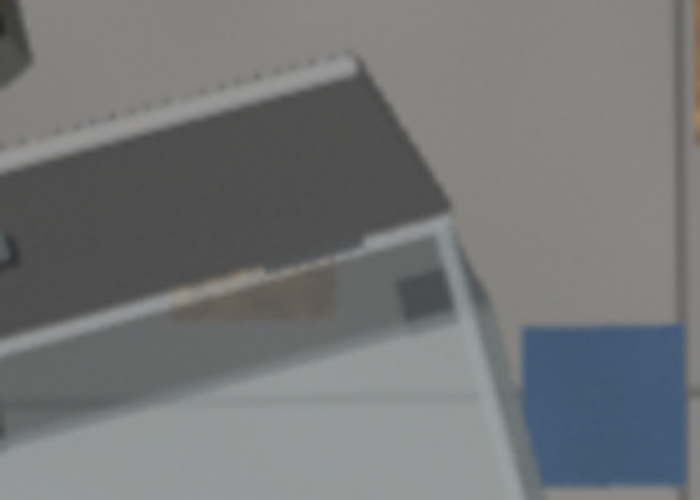

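View pics/zs6.png

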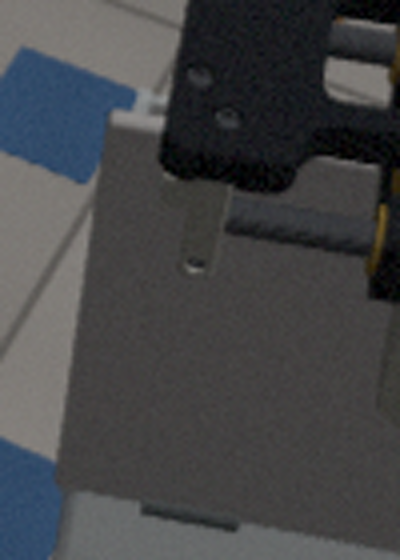

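```bash
python3 - <<'E'
from g import *
t=read_camera("top");s=read_camera("scene")
for nm,c,p,f,ox,oy in [("inner",t,(358,74),5,150,165),("outer",t,(354,54),5,150,165),("hinge",t,(450,210),5,150,165),("inner_s",s,(112,112),4,360,170),("outer_s",s,(108,128),4,360,170)]:
    x,z=tubxz(c,ox+(p[0]+.5)/f-.5,oy+(p[1]+.5)/f-.5,-101.5); print(nm,round(x,1),round(z,1),"angle",np.degrees(np.arctan2(z-110,80-x)).round(1), "len",np.hypot(z-110,80-x).round(1))
E
```

```text
inner 71.0 270.0 angle 86.8 len 160.2
outer 77.1 266.7 angle 89.0 len 156.8
hinge 86.9 100.1 angle -124.9 len 12.1
inner_s 80.7 284.7 angle 90.2 len 174.7
outer_s 88.5 287.8 angle 92.8 len 178.1
```

```bash
python3 - <<'E'
from g import *
t=read_camera("top");s=read_camera("scene")
def P(c): return c["K"]@np.linalg.inv(c["T"])[:3]
for nm,a,b in [("inner",(358,74),(112,112)),("outer",(354,54),(108,128))]:
    a=np.array([150+(a[0]+.5)/5-.5,165+(a[1]+.5)/5-.5]);b=np.array([360+(b[0]+.5)/4-.5,170+(b[1]+.5)/4-.5])
    X=cv2.triangulatePoints(P(t),P(s),a,b)[:,0];X=X[:3]/X[3]
    d=X[:2]-C; x=(d@[np.cos(YAW),np.sin(YAW)])*1e3;y=(d@[-np.sin(YAW),np.cos(YAW)])*1e3
    print(nm,x,y,X[2]*1e3,"ang",np.degrees(np.arctan2(X[2]*1e3-110,80-x)),"reproj",proj(t,X)-a,proj(s,X)-b)
for th in (85,90,95):
    a=np.radians(th); q=world(80-161*np.cos(a),-101.5,110+161*np.sin(a)); print(th,proj(t,q),proj(s,q))
print([150+358.5/5-.5,165+74.5/5-.5],[360+112.5/4-.5,170+112.5/4-.5])
E
```

```text
inner 70.13838283543129 -101.90624188490565 272.2795054731048 ang 86.52245029952127 reproj [ 0.1579325  -0.06337434] [0.1342518  0.00865159]
outer 75.15848063589654 -102.10861427406029 271.81221153136505 ang 88.28618688223165 reproj [ 0.11186491 -0.0449276 ] [0.09576527 0.00626357]
85 [222.2316972  183.36300282] [388.63610258 195.82647784]
90 [219.07154383 171.83357292] [386.47021835 205.88419099]
95 [216.14753373 160.78655139] [384.12918981 217.01301763]
[221.2, 179.4] [387.625, 197.625]
```

Triangulating the lid's free corner puts it about 3.5° short of upright, at 86.5°. I'll push a little further along the arc.

```bash
python3 -m creep '[[[-0.5,0,0.11],[0,0,0]],[[-0.5,0,0.13],[0,0,0]],[[0,0,0],[0,0,0]],[[0,0,0],[0,0,0]],[[0,0,0],[0,0,0]]]'
python3 - <<'E'
from g import *
report(world(123,5,250))
t=read_camera("top");s=read_camera("scene")
cv2.imwrite("pics/zt7.png",cv2.resize(t["img"][165:265,150:290,::-1],None,fx=5,fy=5,interpolation=cv2.INTER_CUBIC))
cv2.imwrite("pics/zs7.png",cv2.resize(s["img"][170:310,360:460,::-1],None,fx=4,fy=4,interpolation=cv2.INTER_CUBIC))
E
```

```text
t: 7.8
tool_pos: [0.6705, 0.2119, 0.4156]
orientation: [-0.418, 3.113, 0.006]
force: [-1.4, 8.0, 2.8]
opening: 0.0346
t 7.8 pos [0.6705 0.2119 0.4156] q [ 0.23  0.41  1.14  0.    1.59 -1.61] F [-1.4  8.   2.8] open 0.0346
turn in tool axes deg [0.2  0.07 0.1 ]
grip [0.6705 0.2126 0.2483] shift in tool cm [ 0.19 -0.19 -0.17] in desired axes [ 0.19 -0.19 -0.17]
```

View pics/zt7.png

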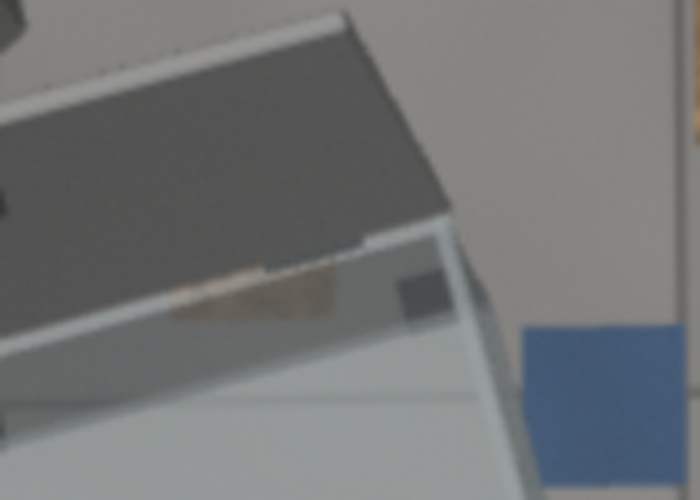

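View pics/zs7.png

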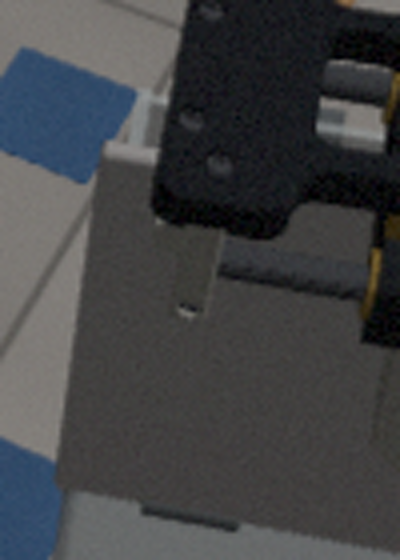

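The inner corner is now at row 170.4 in the top view (90.6°) and row 205.1 in the scene view (89.6°), so the lid is upright. Releasing.

```bash
python3 -m creep '[[[0,0,0],[0,0,0]],[[0,0,0],[0,0,0]],[[0,0,0],[0,0,0]],[[0,0,0],[0,0,0]],[[0,0,0],[0,0,0]],[[0,0,0],[0,0,0]],[[0,0,0],[0,0,0]],[[0,0,0],[0,0,0]],[[0,0,0],[0,0,0]],[[0,0,0],[0,0,0]],[[0,0,0],[0,0,0]],[[0,0,0],[0,0,0]]]' 100
python3 - <<'E'
from g import *
report(world(123,0,250))
c=read_camera("wrist"); cv2.imwrite("pics/w8.png",c["img"][:,:,::-1])
E
```

```text
t: 8.9
tool_pos: [0.6708, 0.2098, 0.415]
orientation: [0.415, -3.114, -0.0]
force: [-0.4, 0.9, 0.3]
opening: 0.093
t 8.9 pos [0.6708 0.2098 0.415 ] q [ 0.23  0.41  1.14  0.    1.59 -1.61] F [-0.4  0.9  0.3] open 0.093
turn in tool axes deg [ 0.   -0.   -0.02]
grip [0.6708 0.2098 0.2477] shift in tool cm [ 0.14 -0.41 -0.23] in desired axes [ 0.14 -0.41 -0.23]
```

View pics/w8.png

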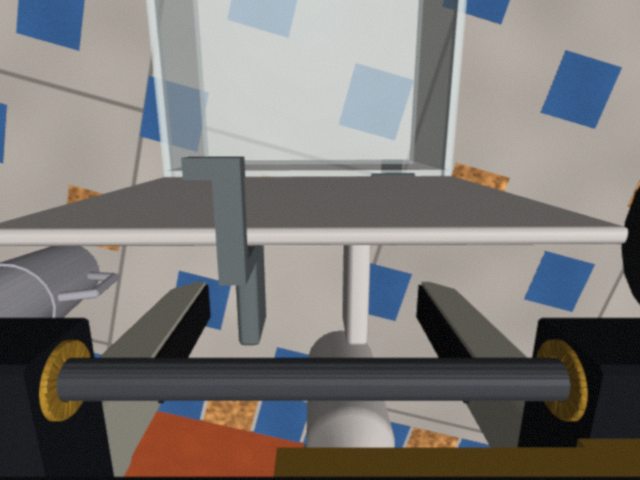

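```bash
python3 -m creep '[[[0,-0.2,-1],[0,0,0]],[[0,-0.2,-1],[0,0,0]],[[0,0,-1.2],[0,0,0]],[[0,0,-1.2],[0,0,0]],[[0,0,-1.2],[0,0,0]],[[0,0,-1.2],[0,0,0]],[[0,0,-1.2],[0,0,0]],[[0,0,-1.2],[0,0,0]],[[0,0,-1],[0,0,0]],[[0,0,0],[0,0,0]],[[0,0,0],[0,0,0]],[[0,0,0],[0,0,0]]]'
python3 - <<'E'
from g import *
report(world(123,0,250))
for n in("scene","top"):
    c=read_camera(n); cv2.imwrite(f"pics/{n}9.png",c["img"][:,:,::-1])
t=read_camera("top");s=read_camera("scene")
a=cv2.resize(t["img"][165:265,150:290,::-1],None,fx=5,fy=5,interpolation=cv2.INTER_CUBIC)
cv2.imwrite("pics/zt9.png",a)
E
```

```text
t: 9.95
tool_pos: [0.6719, 0.206, 0.5162]
orientation: [0.415, -3.113, 0.0]
force: [-0.2, -0.4, -1.1]
opening: 0.093
t 9.95 pos [0.6719 0.206  0.5162] q [ 0.22  0.41  0.96  0.    1.77 -1.61] F [-0.2 -0.4 -1.1] open 0.093
turn in tool axes deg [ 0.   -0.06 -0.02]
grip [0.6717 0.2059 0.3489] shift in tool cm [ 0.12 -0.02  9.89] in desired axes [ 0.13 -0.01  9.89]
```

View pics/scene9.png

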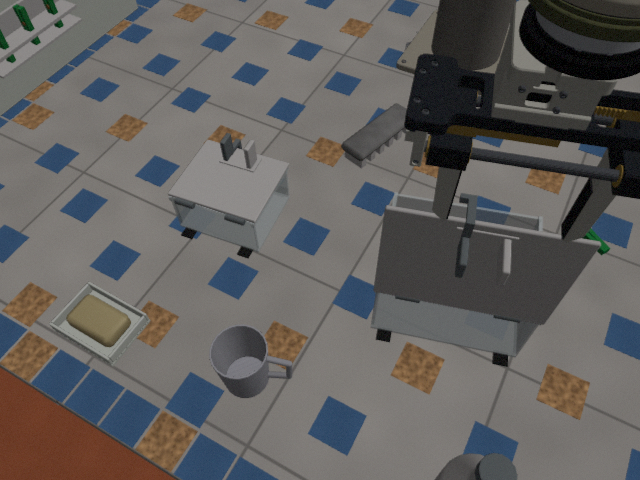

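View pics/zt9.png

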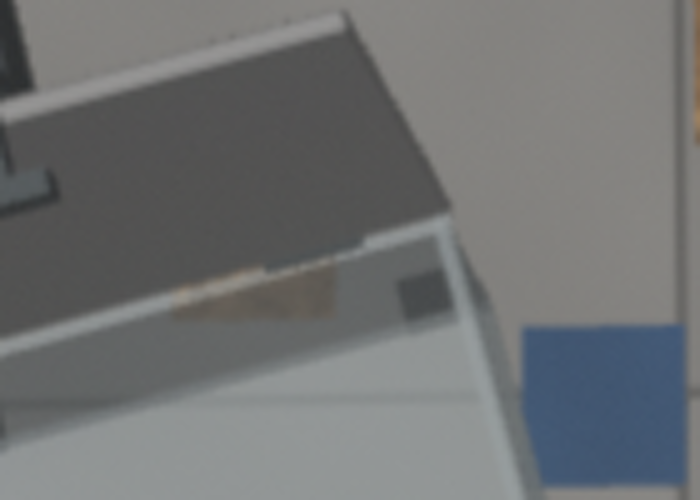

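The lid corner is still at (347,29) in the zoomed top view, so it hasn't moved since release. The gripper is clear, with fingertips at about z=0.33 and the lid's top edge at about 0.27. The smaller tub is untouched, so I'll hand in.

```bash
python3 -c "
from plant import close_job; print(close_job())"
```

```text
the job is handed in; nothing more can be done
None
```

The larger tub is open: its lid stands upright on its own, and I handed the job in at about 10 s of the 38 s allowed.

I pinched the two plates with 25 N. The fingers stopped 34.6 mm apart, which means the tab was in by about 12 mm. I carried the plates along the arc, let go and raised the gripper straight up.

- **Lid angle:** after the main arc, the camera check put the lid at about 86.5°, although the arm's own position implied about 90°. I pushed roughly 4° further. The top and scene views then read 90.6° and 89.6°.
- **After letting go:** the lid corner stayed at the same place in the top view, and the wrist force was about 1 N. The fingertips were well above the lid's top edge and touching nothing.
- **Smaller tub and other objects:** the smaller tub looks unchanged in the last scene picture, and I saw nothing else moved.
- **Forces:** the highest wrist force I read was about 9 N.

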